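# Sweep the lamp rings through the tray gate

### The arm

A 6-joint arm with a two-finger parallel gripper is mounted at the origin on the work surface. World frame = base frame: x ahead of the robot, y to its left, z up, the work surface at z = 0. Lengths are in mm, angles in rad, forces in N, time in s.
With the tool pointing down it reaches from about 275 to 1000 mm from the base axis. Payload 8.4 kg.
Tool frame: the origin (TCP) lies where the fingers leave the gripper's body, on its centre line; the fingertips stand 73 mm ahead of it and the grasp point (between the pads) lies 54 mm ahead of it (grip_point_offset is the distance from the TCP to the grasp point, in mm); z points along the fingers, y is the direction in which the jaws open and shut (so a half turn about z gives the same grasp; the last joint's range is limited). The gripper opens to 85 mm and grips with 20 to 120 N. Pads are 22 mm wide; open, the fingers measure 114 mm over their backs; the gripper's body (76 mm by 85 mm) begins 54 mm behind the grasp point. The pads swing forward as they close: fully open they stand 13 mm farther back than shut.
Start: joints at [1.274, 0.353, 1.633, -0, 1.155, -0.002], TCP at [181.591, 598.041, 303.881] pointing down, gripper open.
Joint ranges: [-2.63, 2.63], [-0.92, 2.1], [0.06, 2.66], [-1.3, 4.44], [0, 2.69], [-3.02, 3.02]. Speed limits (rad/s): [2.22, 2.22, 2.79, 3.14, 3.14, 3.14].

### API

Orientations are given as [roll, pitch, yaw] about the fixed x, y, z axes, in that order (R = Rz(yaw) Ry(pitch) Rx(roll)).
In Python, from rig import sense, grab_frame, sign_off, grip_point_offset gives the robot as it stands. The module is installed in compiled form; this text tells all that it offers.
- The arm moves only by the tool drive_tool, never from a script. Its argument "targets" is one flat list of numbers, 7 for each row, row after row: the shift along the tool's x, y, z in m, then the turn, a rotation vector about the tool's x, y, z in rad, then the opening, from 0 (shut) to 1 (fully open). In form: [tx, ty, tz, wx, wy, wz, grip, tx, ty, tz, wx, wy, wz, grip, ...]. A call has 1 to 12 rows; each row is the pose to reach, as a shift and turn from the pose commanded when the call began, along the tool's axes at that moment; what a row does not reach only later rows make up. A row lasts 1/12 s, in which the tool goes at most 41.7 mm and 7.16 degrees, less where a joint would pass 70% of its speed; a pose out of reach is approached as far as the arm can. A call with a gripper value outside its range is refused whole. The fingers move at their own pace and stop on an object; "force" is the grip in N (left out, the last holds). Time passes only in rows, so rows that repeat a pose let the fingers close. It gives the time, the measured TCP pose, the force and the opening at its end, in the units of the state.
- sense(): the state, without advancing time (a new reading comes with each control period).
- grab_frame(name): name is "scene" or "top"; returns a dict with "color" (420x560x3 uint8, blue, green, red), "vertical_fov" (degrees; the focal length in pixels is half the picture's height over the tangent of half this angle, whatever the lens; pixels are square), "cx", "cy" (the principal point, pixels), "k1" (the pictures are not rectified: a ray, as slopes to the right and down, at radius r is drawn at 1 + k1 r^2 times it, then the intrinsics apply), "world_from_camera" (4x4, takes a point from camera to world coordinates). Camera axes: x right, y down, z forward; pixel columns grow to the right and rows downward; lengths in mm; the calibration is good to about 2 mm. A picture is of the moment at which its call begins. There is no depth.
- sign_off(): hands the job in, once; it reports no verdict.
The state is a dict: "clock": time; "qpos": joint angles; "qvel": joint speeds; "joint_efforts": joint torques, N m; "eef_pos": TCP position; "tcp_rot": TCP orientation; "contact_force": force on the tool from outside, world axes, zero at the start; "wrist_torque": the same for the moment, N m; "opening": opening from 0.0 (shut) to 1.0 (fully open).
Only numpy, scipy, OpenCV 4.12 (cv2) and the standard library are available. Lean on these libraries where they do the work, as an engineer would, in place of code of your own. Each camera call takes 0.05 s, during which the arm holds its last target. There are 200 camera calls.

### The job

Three brass rings lie loose on the sorting tray. With the fingertips, sweep them along the tray through the narrow gate, one at a time, so that each drops into the slot behind it; do not pick them up. Leave the hexagonal nut and the standing finial where they are on the tray, and leave everything else on the bench alone.

Things in the scene. Friction and masses are not known exactly. Their poses are not given: they have to be found in the camera images.
- tray: Grey sorting tray with aluminium edges, fixed to the bench. Origin on the bench under the middle of its flat deck; z up; tray +y runs along the deck, through the gate, to the slot. Deck: 50 mm above the bench, x -110 to 110, y -110 to 110 mm. Rims 14 mm above the deck run along x = -110, x = 110 and y = -110. Beyond the fence (see gate) the tray goes on to y = 204 mm.
- gate (a point): Middle of the gate, on the deck, at tray (0, 107) mm, axes as the tray's. A fence 6 mm thick (tray y 104 to 110) and 25 mm high above the deck crosses the tray; the gate is the one gap in it, 48 mm wide (x -24 to 24), at deck level. The deck ends at the fence's back face (y = 110), where the slot begins.
- slot (a point): Middle of the slot's floor, at tray (0, 150) mm, axes as the tray's. The slot is an open pocket right behind the gate, tray x -32 to 32, y 110 to 190 mm; its floor is 6 mm above the bench, 44 mm below the deck. Lips 20 mm above the deck line its two long sides and the tray's far end.
- ring1_mid (a point): A loose brass spacer ring lying flat on the tray's deck, 34 mm outside diameter, 14 mm hole, 10 mm thick, about 50 g. This point is its centre (half-way up, 5 mm above the deck while it lies on it). The three rings are identical.
- ring2_mid (a point): A loose brass spacer ring lying flat on the tray's deck, 34 mm outside diameter, 14 mm hole, 10 mm thick, about 50 g. This point is its centre (half-way up, 5 mm above the deck while it lies on it). The three rings are identical.
- ring3_mid (a point): A loose brass spacer ring lying flat on the tray's deck, 34 mm outside diameter, 14 mm hole, 10 mm thick, about 50 g. This point is its centre (half-way up, 5 mm above the deck while it lies on it). The three rings are identical.
- hexnut: A loose brass hexagonal nut lying flat on the deck in one of the two corners beside the gate, 28 mm across flats, 12 mm thick. Must stay where it is. Origin at the centre of its underside.
- finial: A loose brass finial (turned pointed ornament) standing on its foot on the deck in the other corner beside the gate, 26 mm across, 40 mm tall. Must stay standing where it is. Origin at the centre of its underside, z up.
- driver: A loose red-handled screwdriver lying on the bench to the right of the tray; bystander, leave alone. Origin under its middle.
- spanner: A loose steel spanner lying on the bench to the right of the tray, beyond the screwdriver; bystander, leave alone.
- oil: A loose blue plastic oil bottle, 48 mm across, 110 mm tall, standing left of the tray; bystander, leave alone. Origin at the centre of its underside, z up.
- shade: A loose clear glass bowl-shaped lamp shade, 110 mm across, 70 mm tall, on the bench left of the tray; bystander, leave alone. Origin at the centre of its underside.
- socket: A loose black lamp socket, 40 mm across, 55 mm tall, standing on the bench left of the tray; bystander, leave alone. Origin at the centre of its underside.
Mind the look-alikes: they are no part of the job. Leave any blue or orange look-alike of the part that bears ring2_mid alone.

How it is judged (in metres and radians):
On the way, in this order (a step that is already met when the one before it is completed fails the run):
1. exactly one ring lies in the slot while the other two are still on the deck before the gate ((((z of ring1_mid in the frame of tray below 0.046 m and y of ring1_mid in the frame of tray between 0.108 and 0.192 m and x of ring1_mid in the frame of tray between -0.034 and 0.034 m) and (z of ring2_mid in the frame of tray above 0.05 m and y of ring2_mid in the frame of tray below 0.104 m) and (z of ring3_mid in the frame of tray above 0.05 m and y of ring3_mid in the frame of tray below 0.104 m)) or ((z of ring1_mid in the frame of tray above 0.05 m and y of ring1_mid in the frame of tray below 0.104 m) and (z of ring2_mid in the frame of tray below 0.046 m and y of ring2_mid in the frame of tray between 0.108 and 0.192 m and x of ring2_mid in the frame of tray between -0.034 and 0.034 m) and (z of ring3_mid in the frame of tray above 0.05 m and y of ring3_mid in the frame of tray below 0.104 m)) or ((z of ring1_mid in the frame of tray above 0.05 m and y of ring1_mid in the frame of tray below 0.104 m) and (z of ring2_mid in the frame of tray above 0.05 m and y of ring2_mid in the frame of tray below 0.104 m) and (z of ring3_mid in the frame of tray below 0.046 m and y of ring3_mid in the frame of tray between 0.108 and 0.192 m and x of ring3_mid in the frame of tray between -0.034 and 0.034 m)))), for 0.2 s.
2. exactly two rings lie in the slot while the third is still on the deck before the gate ((((z of ring1_mid in the frame of tray below 0.046 m and y of ring1_mid in the frame of tray between 0.108 and 0.192 m and x of ring1_mid in the frame of tray between -0.034 and 0.034 m) and (z of ring2_mid in the frame of tray below 0.046 m and y of ring2_mid in the frame of tray between 0.108 and 0.192 m and x of ring2_mid in the frame of tray between -0.034 and 0.034 m) and (z of ring3_mid in the frame of tray above 0.05 m and y of ring3_mid in the frame of tray below 0.104 m)) or ((z of ring1_mid in the frame of tray below 0.046 m and y of ring1_mid in the frame of tray between 0.108 and 0.192 m and x of ring1_mid in the frame of tray between -0.034 and 0.034 m) and (z of ring2_mid in the frame of tray above 0.05 m and y of ring2_mid in the frame of tray below 0.104 m) and (z of ring3_mid in the frame of tray below 0.046 m and y of ring3_mid in the frame of tray between 0.108 and 0.192 m and x of ring3_mid in the frame of tray between -0.034 and 0.034 m)) or ((z of ring1_mid in the frame of tray above 0.05 m and y of ring1_mid in the frame of tray below 0.104 m) and (z of ring2_mid in the frame of tray below 0.046 m and y of ring2_mid in the frame of tray between 0.108 and 0.192 m and x of ring2_mid in the frame of tray between -0.034 and 0.034 m) and (z of ring3_mid in the frame of tray below 0.046 m and y of ring3_mid in the frame of tray between 0.108 and 0.192 m and x of ring3_mid in the frame of tray between -0.034 and 0.034 m)))), for 0.2 s.
At the end, for the whole second after the job is handed in: All three rings are in the slot behind the gate (centres at least 4 mm below the deck, within the pocket) and at rest; the nut and the finial are within 20 mm of where they started and the finial stands upright (z of each of ring1_mid, ring2_mid, ring3_mid in the frame of tray below 0.046 m and y of ring1_mid in the frame of tray between 0.108 and 0.192 m and x of ring1_mid in the frame of tray between -0.034 and 0.034 m and y of ring2_mid in the frame of tray between 0.108 and 0.192 m and x of ring2_mid in the frame of tray between -0.034 and 0.034 m and y of ring3_mid in the frame of tray between 0.108 and 0.192 m and x of ring3_mid in the frame of tray between -0.034 and 0.034 m and linear speed of each of ring1, ring2, ring3 below 0.03 m/s and distance of each of hexnut, finial from where it was at the start of the episode below 0.02 m and angle between finial's own z axis and vertical below 0.2 rad); the robot touches nothing.
It fails at once if a ring is lifted: its centre rises more than 15 mm above the deck (10 mm above where it lies) (z of any of ring1_mid, ring2_mid, ring3_mid in the frame of tray above 0.065 m).
It fails at once if the hexagonal nut is moved more than 20 mm or lifted (distance of hexnut from where it was at the start of the episode above 0.02 m or z of hexnut in the frame of tray above 0.062 m).
It fails at once if the finial is moved more than 20 mm, lifted or knocked over (distance of finial from where it was at the start of the episode above 0.02 m or angle between finial's own z axis and vertical above 0.35 rad or z of finial in the frame of tray above 0.062 m).
It fails at once if another thing on the bench is moved more than 20 mm or knocked over (distance of any of driver, spanner, oil, shade, socket from where it was at the start of the episode above 0.02 m or angle between any of oil, socket, shade's own z axis and vertical above 0.35 rad).
It also fails if it takes over 64 s, if anything falls off the work surface, if the arm or the gripper's body presses on something with over 40 N, if the wrist force passes 120 N, or if a joint passes its speed limit or range.

## Working session

There is one attempt and no reset: what is moved stays moved. The work goes in short steps, Python scripts to look and compute and a tool call to move; the robot and the scene stay as the last step left them, time stands still between calls to the robot, and variables do not carry over. Pictures are saved under pics/ and viewed, about 8 in all and at most 12, crops included, and the job is handed in when it is done.

Besides the shell and the picture viewer there is one more tool, called after ">>>" as name(argument=value, ...) on one line, values as JSON. drive_tool: Moves the arm, as the interface text tells. Its arguments: {"type":"object","properties":{"targets":{"type":"array"},"force":{"type":"number"}},"required":["targets"]}

```bash
mkdir -p pics; cat > h.py <<'E'
import numpy as np, cv2
from rig import sense, grab_frame, sign_off, grip_point_offset
def K(f):
    h=f["color"].shape[0]; fl=h/2/np.tan(np.radians(f["vertical_fov"])/2)
    return np.array([[fl,0,f["cx"]],[0,fl,f["cy"]],[0,0,1]]), np.array([f["k1"],0,0,0,0.])
def px2w(f,uv,z):
    k,d=K(f); p=cv2.undistortPoints(np.array(uv,float).reshape(-1,1,2),k,d).reshape(-1,2)
    T=np.array(f["world_from_camera"]); r=np.c_[p,np.ones(len(p))]@T[:3,:3].T; o=T[:3,3]
    return o+r*((np.broadcast_to(z,len(p))-o[2])/r[:,2])[:,None]
def w2px(f,P):
    k,d=K(f); T=np.linalg.inv(np.array(f["world_from_camera"]))
    return cv2.projectPoints(np.array(P,float).reshape(-1,1,3),cv2.Rodrigues(T[:3,:3])[0],T[:3,3],k,d)[0].reshape(-1,2)
E
python3 - <<'E'
from h import *
for n in("scene","top"):
    f=grab_frame(n); cv2.imwrite(f"pics/{n}0.png",cv2.resize(f["color"],None,fx=1.42,fy=1.42,interpolation=cv2.INTER_CUBIC)); print(n,f["vertical_fov"],f["k1"],np.round(f["world_from_camera"],2))
print(sense(),grip_point_offset)
E
```

```text
scene 49.0669253055969 0.01829458334155488 [[ 3.00000e-01  8.30000e-01 -4.70000e-01  1.11916e+03]
 [ 9.60000e-01 -2.50000e-01  1.60000e-01 -1.44690e+02]
 [ 1.00000e-02 -5.00000e-01 -8.70000e-01  1.07091e+03]
 [ 0.00000e+00  0.00000e+00  0.00000e+00  1.00000e+00]]
top 56.0611772872975 -0.054930517099082914 [[-8.00000e-02 -9.70000e-01  2.10000e-01  3.21700e+02]
 [-1.00000e+00  8.00000e-02 -2.00000e-02  2.59800e+01]
 [ 0.00000e+00 -2.10000e-01 -9.80000e-01  1.10306e+03]
 [ 0.00000e+00  0.00000e+00  0.00000e+00  1.00000e+00]]
{'clock': 0.1, 'qpos': array([ 1.27358767e+00,  3.53596563e-01,  1.63404830e+00, -7.05430524e-06,
        1.15520383e+00, -2.42276977e-03]), 'qvel': array([ 0.00113093, -0.00103807, -0.00181458, -0.00040259,  0.00110183,
        0.00041311]), 'joint_efforts': array([ 2.04531029e-04, -6.06359124e+01, -3.42816854e+01, -1.15933562e-04,
        3.91873618e-03, -2.68149944e-05]), 'eef_pos': array([181.50246158, 597.71828197, 303.23056647]), 'tcp_rot': array([-3.14033660e+00,  3.40713728e-06,  2.84680962e+00]), 'contact_force': array([ 0.51352703, -0.56056653,  1.15244669]), 'wrist_torque': array([ 0.00972544,  0.02504713, -0.0291325 ]), 'opening': 1.0029497693810714} 53.900000000000006
```

View pics/top0.png

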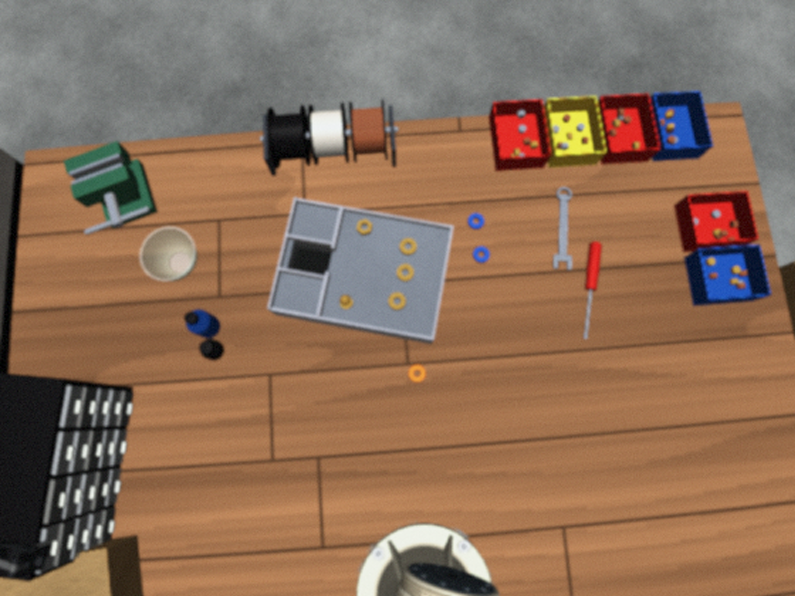

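View pics/scene0.png

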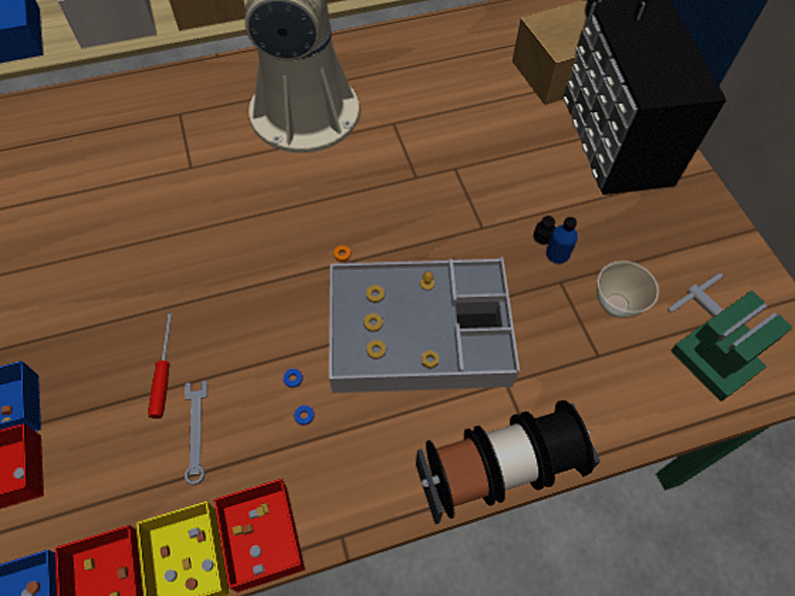

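The scene view shows rings near (375,293), (373,322) and (376,349), the nut at (430,358), the finial at (428,282) and the slot at (479,315). In the top view the slot is at (309,257). Next I'll enlarge the tray in both views.

```bash
python3 - <<'E'
from h import *
f=grab_frame("scene"); c=f["color"][175:285,222:372]; cv2.imwrite("pics/s1.png",cv2.resize(c,None,fx=5.2,fy=5.2,interpolation=cv2.INTER_CUBIC))
f=grab_frame("top"); c=f["color"][130:245,180:330]; cv2.imwrite("pics/t1.png",cv2.resize(c,None,fx=5.2,fy=5.2,interpolation=cv2.INTER_CUBIC))
E
```

```text
(no output)
```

View pics/s1.png

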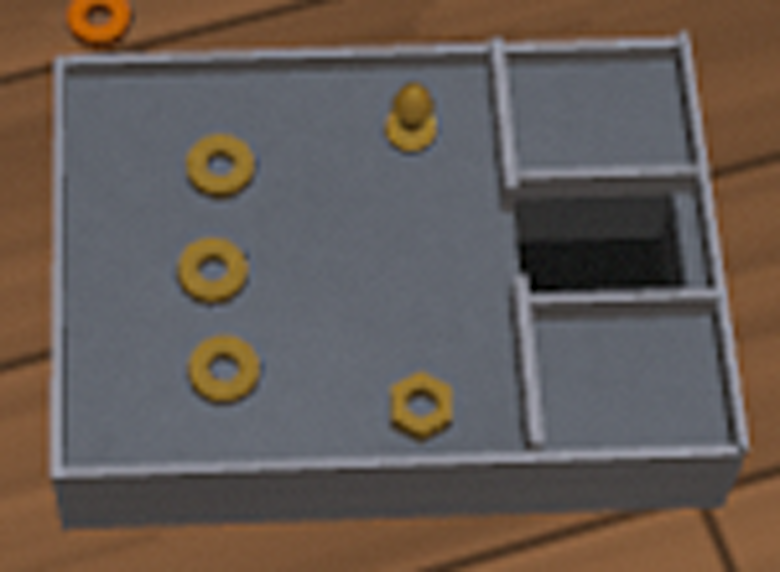

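View pics/t1.png

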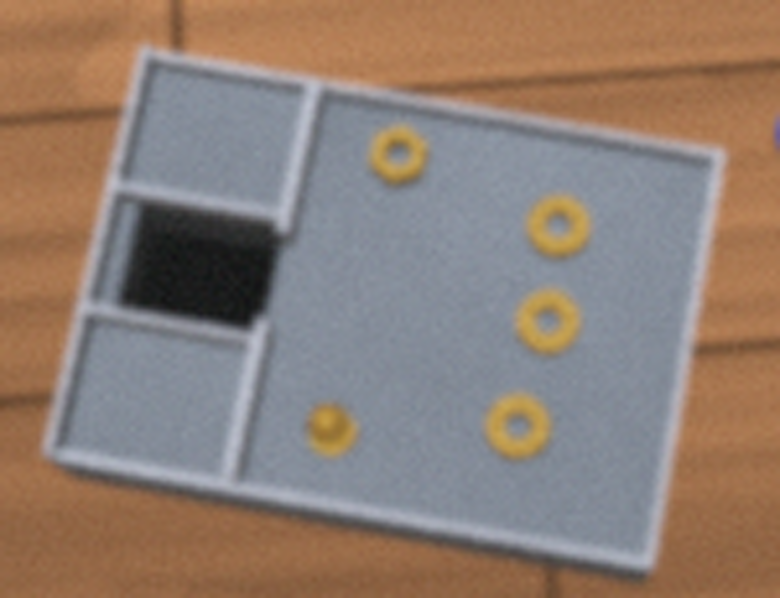

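```bash
cat > fit.py <<'E'
from h import *
from scipy.optimize import least_squares
fs=grab_frame("scene"); ft=grab_frame("top")
S=lambda l:np.array(l,float)/5.2+[222,175]-.4
T=lambda l:np.array(l,float)/5.2+[180,130]-.4
lm=lambda t:np.array([[-24,107,75],[24,107,75],[-110-t,-110-t,64],[110+t,-110-t,64]])
s=S([[512,183],[521,279],[57,60],[53,475]]); tt=T([[262,322],[286,230],[652,572],[724,150]])
def W(p,L):
    c,n=np.cos(p[2]),np.sin(p[2]); L=np.array(L,float); return np.c_[p[0]+c*L[:,0]-n*L[:,1],p[1]+n*L[:,0]+c*L[:,1],L[:,2]]
r=least_squares(lambda p:np.r_[w2px(fs,W(p,lm(p[3]))+[p[4],p[5],0])-s,w2px(ft,W(p,lm(p[3]))-[p[4],p[5],0])-tt].ravel(),[500,100,-.1,4,0,0])
p=r.x; print(p.round(3),r.fun.reshape(-1,2).round(1).tolist())
off=np.array([p[4],p[5]])
rs=S([[221,166],[213,270],[224,369],[412,135],[421,405]]); rt=T([[518,426],[548,321],[559,226],[334,432],[399,154]])
z=[55,55,55,50,56]
c,n=np.cos(p[2]),np.sin(p[2])
for f,q,sg in((fs,rs,-1),(ft,rt,1)):
    w=px2w(f,q,z)[:,:2]+sg*off; print(w.round(1).tolist()); d=w-p[:2]; print(np.c_[c*d[:,0]+n*d[:,1],-n*d[:,0]+c*d[:,1]].round(1).tolist())
E
python3 fit.py
```

```text
[ 5.96562e+02  2.70120e+01 -2.60000e-01  3.58900e+00  3.02000e-01
 -5.50000e-02] [[0.1, 0.9], [0.0, -0.7], [-0.0, -0.5], [-0.1, 0.2], [0.3, -0.4], [-0.6, 0.5], [0.2, -0.6], [0.1, 0.5]]
[[537.1, 8.7], [591.7, -11.3], [643.9, -21.2], [544.7, 105.9], [689.0, 61.3]]
[[-52.8, -33.0], [5.2, -38.3], [58.1, -34.4], [-70.4, 62.9], [80.5, 56.9]]
[[539.0, 9.3], [594.1, -10.9], [645.9, -21.0], [544.3, 105.6], [692.5, 61.4]]
[[-51.1, -32.0], [7.4, -37.3], [60.0, -33.7], [-70.7, 62.5], [83.9, 58.0]]
```

```bash
cat >> h.py <<'E'
TR=np.array([596.6,27.0]); TH=-0.26
def go(x,y,tcpz,phi=0.):
    "shift in tool axes (m), turn about tool z, to put tool centre at tray (x,y), TCP z; phi = push direction, ccw from tray +y"
    s=sense(); c,n=np.cos(TH),np.sin(TH); w=TR+[c*x-n*y,n*x+c*y]
    yaw=s["tcp_rot"][2]; d=np.r_[w,tcpz]-s["eef_pos"]
    cy,sy=np.cos(yaw),np.sin(yaw)
    t=np.array([cy*d[0]+sy*d[1],sy*d[0]-cy*d[1],-d[2]])/1000
    dy=(np.pi/2+TH+phi-yaw+np.pi)%(2*np.pi)-np.pi
    e=s["eef_pos"][:2]-TR
    print("at tray",(c*e[0]+n*e[1]).round(1),(-n*e[0]+c*e[1]).round(1),"z",s["eef_pos"][2].round(1),"t",s["clock"],"| shift",t.round(4),"wz",round(-dy,3),"grip",round(s["opening"],2),"F",s["contact_force"].round(1))
E
python3 - <<'E'
from h import *
for n in("scene","top"):
    f=grab_frame(n); P=[[181,598,z] for z in(230,304,400)]; print(n,(w2px(f,P)*1.42).round())
    print(px2w(f,np.array([[130,390],[130,500],[60,400]])/1.42 if n=="top" else np.array([[605,190],[675,185],[720,100]])/1.42,0).round())
go(6,-75,250)
E
```

```text
scene [[610.  23.]
 [622. -11.]
 [640. -62.]]
[[405. 550.   0.]
 [435. 697.   0.]
 [241. 921.   0.]]
top [[ 25. 538.]
 [ -9. 549.]
 [-62. 565.]]
[[411. 545.   0.]
 [203. 543.   0.]
 [401. 687.   0.]]
at tray -547.9 445.1 z 303.8 t 0.4 | shift [-0.5716 -0.5005  0.0538] wz 1.536 grip 1.0 F [-0.8 -0.6  0.2]
```

>>> drive_tool(targets=[0,0,-0.05,0,0,0,0.14,0,0,-0.1,0,0,0,0.14,0,0,-0.15,0,0,0,0.14,0,0,-0.15,0,0,0,0.14,-0.04,-0.035,-0.15,0,0,0.1,0.14,-0.08,-0.07,-0.15,0,0,0.2,0.14,-0.12,-0.105,-0.15,0,0,0.3,0.14,-0.16,-0.14,-0.15,0,0,0.4,0.14,-0.2,-0.175,-0.15,0,0,0.5,0.14,-0.24,-0.21,-0.15,0,0,0.6,0.14,-0.28,-0.245,-0.15,0,0,0.7,0.14,-0.32,-0.28,-0.15,0,0,0.8,0.14], force=20)

```text
clock: 1.4
eef_pos: [358.3, 313.3, 454.1]
tcp_rot: [3.141, -0.0, 2.042]
contact_force: [1.6, -0.2, 0.7]
opening: 0.138
```

```bash
python3 -c "
from h import *
go(6.3,-76,170)"
```

```text
at tray -303.9 215.4 z 454.1 t 1.4 | shift [-0.424   0.0362  0.2841] wz 0.731 grip 0.14 F [ 1.6 -0.2  0.7]
```

>>> drive_tool(targets=[-0.04,0.003,0,0,0,0.1,0.14,-0.08,0.007,0,0,0,0.2,0.14,-0.12,0.01,0,0,0,0.3,0.14,-0.16,0.013,0,0,0,0.4,0.14,-0.2,0.017,0,0,0,0.5,0.14,-0.24,0.02,0.03,0,0,0.6,0.14,-0.28,0.024,0.06,0,0,0.7,0.14,-0.32,0.028,0.09,0,0,0.73,0.14,-0.36,0.031,0.12,0,0,0.73,0.14,-0.39,0.034,0.15,0,0,0.73,0.14,-0.42,0.036,0.18,0,0,0.73,0.14,-0.42,0.036,0.18,0,0,0.73,0.14])

```text
clock: 2.4
eef_pos: [582.8, -43.6, 272.1]
tcp_rot: [-3.141, 0.0, 1.316]
contact_force: [-0.6, 1.1, -0.3]
opening: 0.138
```

```bash
python3 -c "
from h import *
go(6.3,-76,130)"
```

```text
at tray 4.8 -71.8 z 272.1 t 2.4 | shift [-0.0042  0.0015  0.1421] wz 0.005 grip 0.14 F [-0.6  1.1 -0.3]
```

>>> drive_tool(targets=[-0.004,0.0015,0.04,0,0,0.005,0.14,-0.004,0.0015,0.08,0,0,0.005,0.14,-0.004,0.0015,0.11,0,0,0.005,0.14,-0.004,0.0015,0.13,0,0,0.005,0.14,-0.004,0.0015,0.142,0,0,0.005,0.14,-0.004,0.0015,0.142,0,0,0.005,0.14,-0.004,0.0015,0.142,0,0,0.005,0.14])

```text
clock: 2.98
eef_pos: [583.0, -45.9, 132.2]
tcp_rot: [-3.141, 0.0, 1.312]
contact_force: [0.9, 0.3, 0.5]
opening: 0.146
```

```bash
python3 - <<'E'
from h import *
go(6.3,-76,127)
f=grab_frame("scene"); c=f["color"][165:285,212:372]; cv2.imwrite("pics/s2.png",cv2.resize(c,None,fx=5,fy=5,interpolation=cv2.INTER_CUBIC))
E
```

```text
at tray 5.6 -74.0 z 132.2 t 2.9833 | shift [-0.002   0.0007  0.0052] wz 0.001 grip 0.15 F [0.9 0.3 0.5]
```

View pics/s2.png

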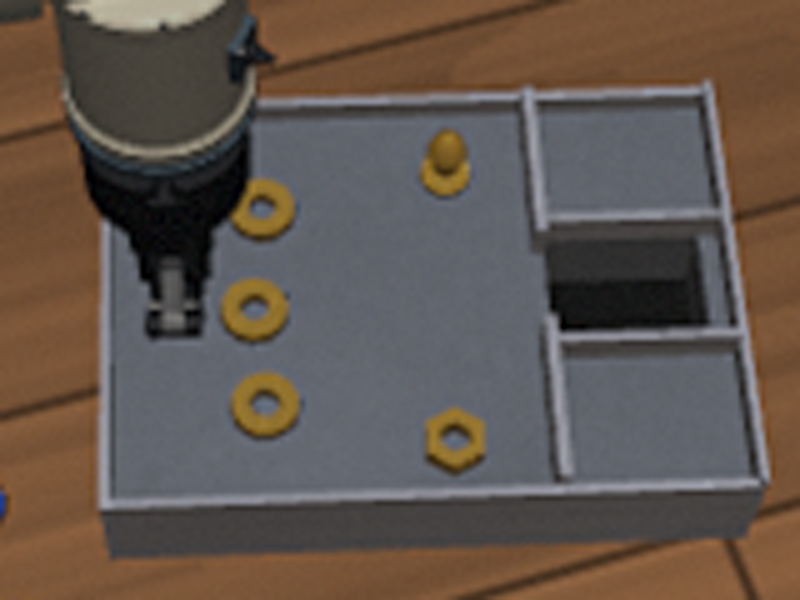

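>>> drive_tool(targets=[0,0,0.005,0,0,0,0.14,0.006,0,0.005,0,0,0,0.14,0.013,0,0.005,0,0,0,0.14,0.02,0,0.005,0,0,0,0.14,0.027,0,0.005,0,0,0,0.14,0.035,-0.001,0.005,0,0,0,0.14,0.043,-0.001,0.005,0,0,0,0.14,0.051,-0.002,0.005,0,0,0,0.14,0.059,-0.003,0.005,0,0,0,0.14,0.067,-0.004,0.005,0,0,0,0.14,0.075,-0.005,0.005,0,0,0,0.14,0.081,-0.0055,0.005,0,0,0,0.14])

```text
clock: 4.03
eef_pos: [598.3, 34.8, 126.8]
tcp_rot: [-3.141, -0.0, 1.312]
contact_force: [0.1, -0.8, 0.4]
opening: 0.136
```

```bash
python3 - <<'E'
from h import *
go(0,108,127)
E
```

```text
at tray -0.4 8.0 z 126.8 t 4.0333 | shift [ 0.1     0.0005 -0.0002] wz 0.001 grip 0.14 F [ 0.1 -0.8  0.4]
```

>>> drive_tool(targets=[0.008,0,0,0,0,0,0.14,0.016,0,0,0,0,0,0.14,0.025,0,0,0,0,0,0.14,0.034,0,0,0,0,0,0.14,0.043,0,0,0,0,0,0.14,0.052,0,0,0,0,0,0.14,0.061,0,0,0,0,0,0.14,0.07,0,0,0,0,0,0.14,0.079,0,0,0,0,0,0.14,0.088,0,0,0,0,0,0.14,0.097,0,0,0,0,0,0.14,0.1,0,0,0,0,0,0.14])

```text
clock: 5.03
eef_pos: [624.3, 131.9, 127.0]
tcp_rot: [3.141, -0.001, 1.312]
contact_force: [-0.3, 0.1, 0.2]
opening: 0.139
```

```bash
python3 - <<'E'
from h import *
f=grab_frame("scene"); c=f["color"][165:285,212:372]; cv2.imwrite("pics/s3.png",cv2.resize(c,None,fx=5,fy=5,interpolation=cv2.INTER_CUBIC))
ph=-0.5; v=np.array([-np.sin(ph),np.cos(ph)]); a=np.array([-52,-32.5])-v*38
print(a); go(a[0],a[1],160,ph)
E
```

```text
[-70.21817047 -65.84813735]
at tray -0.3 108.4 z 126.9 t 5.0833 | shift [-0.1741 -0.0703 -0.0331] wz 0.502 grip 0.14 F [ 0.3 -0.8  0.7]
```

View pics/s3.png

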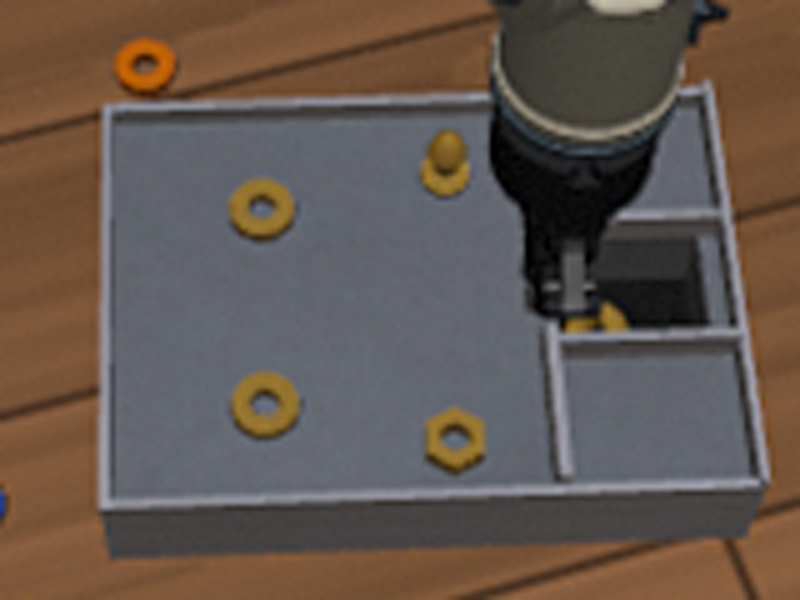

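>>> drive_tool(targets=[0,0,-0.04,0,0,0,0.14,0,0,-0.07,0,0,0,0.14,-0.02,-0.01,-0.07,0,0,0.1,0.14,-0.05,-0.022,-0.07,0,0,0.2,0.14,-0.085,-0.035,-0.07,0,0,0.3,0.14,-0.12,-0.05,-0.07,0,0,0.4,0.14,-0.15,-0.062,-0.07,0,0,0.5,0.14,-0.174,-0.07,-0.07,0,0,0.502,0.14,-0.174,-0.07,-0.05,0,0,0.502,0.14,-0.174,-0.07,-0.03,0,0,0.502,0.14,-0.174,-0.07,-0.015,0,0,0.502,0.14,-0.174,-0.07,-0.01,0,0,0.502,0.14])

```text
clock: 6.08
eef_pos: [510.3, -20.2, 135.2]
tcp_rot: [-3.14, 0.002, 0.809]
contact_force: [-1.2, 0.4, -0.2]
opening: 0.142
```

```bash
python3 - <<'E'
from h import *
f=grab_frame("scene"); c=f["color"][165:285,212:372]; cv2.imwrite("pics/s4.png",cv2.resize(c,None,fx=5,fy=5,interpolation=cv2.INTER_CUBIC))
go(-70.2,-65.8,127,-.5)
v=np.array([np.sin(.5),np.cos(.5)]); e=np.array([0,61])-v*27; print(e); go(e[0],e[1],127,-.5)
E
```

```text
at tray -71.2 -67.6 z 135.2 t 6.1333 | shift [0.0021 0.     0.0082] wz -0.001 grip 0.14 F [-0.3 -0.4 -0.7]
[-12.94448954  37.30527083]
at tray -71.2 -67.6 z 135.2 t 6.1333 | shift [0.12   0.0007 0.0082] wz -0.001 grip 0.14 F [-0.3 -0.4 -0.7]
```

View pics/s4.png

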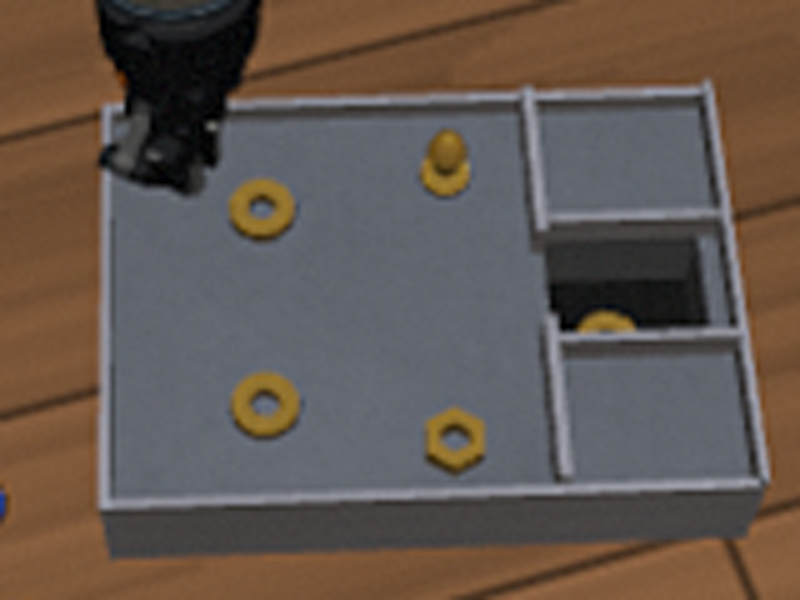

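>>> drive_tool(targets=[0,0,0.004,0,0,0,0.14,0,0,0.008,0,0,0,0.14,0.007,0,0.008,0,0,0,0.14,0.014,0,0.008,0,0,0,0.14,0.022,0,0.008,0,0,0,0.14,0.03,0,0.008,0,0,0,0.14,0.039,0,0.008,0,0,0,0.14,0.048,0,0.008,0,0,0,0.14,0.057,0,0.008,0,0,0,0.14,0.066,0,0.008,0,0,0,0.14,0.074,0,0.008,0,0,0,0.14,0.08,0,0.008,0,0,0,0.14])

```text
clock: 7.13
eef_pos: [567.5, 38.9, 128.9]
tcp_rot: [3.141, -0.0, 0.81]
contact_force: [0.1, 0.1, 0.3]
opening: 0.142
```

>>> drive_tool(targets=[0.005,0,0,0,0,0,0.14,0.012,0,0,0,0,0,0.14,0.02,0,0,0,0,0,0.14,0.028,0,0,0,0,0,0.14,0.035,0,0,0,0,0,0.14,0.039,0,0,0,0,0,0.14,0.04,0,0,0,0,0,0.14,0.03,0,0,0,0,0,0.14,0.015,0,-0.01,0,0,0,0.14,0.005,0,-0.02,0,0,0,0.14,0,0,-0.02,0,0,0,0.14])

```text
clock: 8.05
eef_pos: [566.1, 36.9, 150.5]
tcp_rot: [3.141, -0.001, 0.809]
contact_force: [-0.5, -0.2, 0.2]
opening: 0.143
```

```bash
python3 - <<'E'
from h import *
f=grab_frame("scene"); c=f["color"][165:285,212:372]; cv2.imwrite("pics/s5.png",cv2.resize(c,None,fx=5,fy=5,interpolation=cv2.INTER_CUBIC))
go(0,22,127,0)
E
```

```text
at tray -32.2 1.4 z 149.9 t 8.1 | shift [0.0336 0.0184 0.0229] wz -0.502 grip 0.14 F [-0.7 -1.  -0.7]
```

View pics/s5.png

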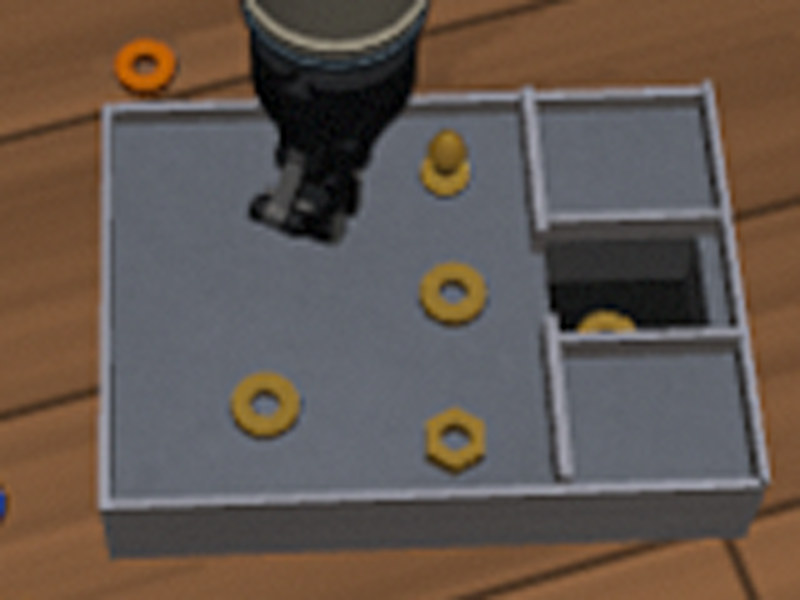

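The ring has slid diagonally to crop pixel (453,293), right in front of the gate. The finial and nut haven't moved.

```bash
python3 - <<'E'
from h import *
f=grab_frame("scene"); w=px2w(f,np.array([[453,293]])/5+[212,165]-.4,55)[0,:2]-TR; c,n=np.cos(TH),np.sin(TH)
print(c*w[0]+n*w[1],-n*w[0]+c*w[1])
go(0,22,127,0)
E
```

```text
-0.466498403812837 61.523041540653985
at tray -31.9 2.1 z 149.5 t 8.15 | shift [0.0328 0.0184 0.0225] wz -0.502 grip 0.14 F [-0.5 -0.2 -0.3]
```

>>> drive_tool(targets=[0.005,0.005,0,0,0,-0.1,0.14,0.012,0.01,0,0,0,-0.2,0.14,0.02,0.014,0,0,0,-0.3,0.14,0.028,0.017,0,0,0,-0.4,0.14,0.032,0.0185,0,0,0,-0.502,0.14,0.032,0.0185,0.01,0,0,-0.502,0.14,0.032,0.0185,0.018,0,0,-0.502,0.14,0.032,0.0185,0.022,0,0,-0.502,0.14,0.032,0.0185,0.022,0,0,-0.502,0.14])

```text
clock: 8.9
eef_pos: [600.8, 48.3, 125.0]
tcp_rot: [-3.139, 0.001, 1.309]
contact_force: [-0.2, 1.0, 0.7]
opening: 0.144
```

```bash
python3 - <<'E'
from h import *
go(0,108,127,0)
E
```

```text
at tray -1.4 21.7 z 125.0 t 8.9 | shift [ 0.0863  0.0013 -0.002 ] wz -0.001 grip 0.14 F [-0.2  1.   0.7]
```

>>> drive_tool(targets=[0.004,0.001,-0.001,0,0,0,0.14,0.01,0.001,-0.001,0,0,0,0.14,0.017,0.001,-0.001,0,0,0,0.14,0.025,0.001,-0.001,0,0,0,0.14,0.034,0.001,-0.001,0,0,0,0.14,0.043,0.001,-0.001,0,0,0,0.14,0.052,0.001,-0.001,0,0,0,0.14,0.061,0.001,-0.001,0,0,0,0.14,0.07,0.001,-0.001,0,0,0,0.14,0.079,0.001,-0.001,0,0,0,0.14,0.086,0.001,-0.001,0,0,0,0.14,0.086,0.001,-0.001,0,0,0,0.14])

```text
clock: 9.9
eef_pos: [625.6, 132.9, 127.9]
tcp_rot: [3.141, -0.0, 1.313]
contact_force: [-0.4, 0.1, 0.6]
opening: 0.139
```

```bash
python3 - <<'E'
from h import *
v=np.array([-np.sin(.55),np.cos(.55)]); a=np.array([59,-34])-v*38
go(a[0],a[1],135,.55)
E
```

```text
at tray 0.8 109.8 z 127.9 t 9.9 | shift [-0.1764  0.0777 -0.0071] wz -0.548 grip 0.14 F [-0.4  0.1  0.6]
```

>>> drive_tool(targets=[0,0,-0.03,0,0,0,0.14,0,0,-0.05,0,0,0,0.14,-0.02,0.01,-0.05,0,0,-0.1,0.14,-0.05,0.022,-0.05,0,0,-0.2,0.14,-0.085,0.037,-0.05,0,0,-0.3,0.14,-0.12,0.053,-0.05,0,0,-0.4,0.14,-0.15,0.066,-0.05,0,0,-0.5,0.14,-0.175,0.077,-0.05,0,0,-0.548,0.14,-0.177,0.078,-0.035,0,0,-0.548,0.14,-0.177,0.078,-0.02,0,0,-0.548,0.14,-0.177,0.078,-0.007,0,0,-0.548,0.14,-0.177,0.078,-0.007,0,0,-0.548,0.14])

```text
clock: 10.9
eef_pos: [653.5, -59.8, 132.0]
tcp_rot: [-3.137, -0.002, 1.859]
contact_force: [-0.5, -0.4, -0.3]
opening: 0.141
```

```bash
python3 - <<'E'
from h import *
f=grab_frame("scene"); c=f["color"][165:285,212:372]; cv2.imwrite("pics/s6.png",cv2.resize(c,None,fx=5,fy=5,interpolation=cv2.INTER_CUBIC))
v=np.array([-np.sin(.55),np.cos(.55)]); e=np.array([0,60])-v*27; print(e); go(e[0],e[1],127,.55)
E
```

```text
[14.11255518 36.9818379 ]
at tray 77.8 -68.8 z 133.3 t 10.95 | shift [0.1235 0.0009 0.0063] wz -0.001 grip 0.14 F [0.5 0.1 0.3]
```

View pics/s6.png

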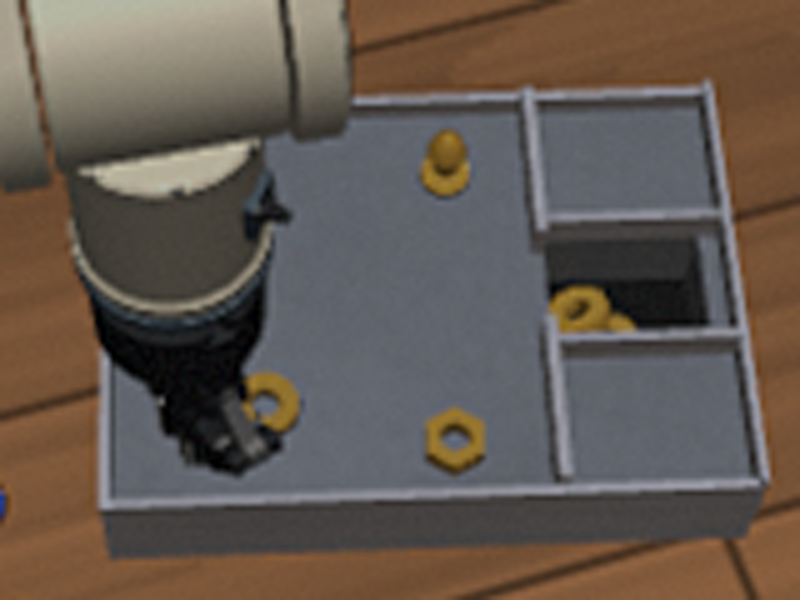

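>>> drive_tool(targets=[0,0,0.003,0,0,0,0.14,0,0,0.006,0,0,0,0.14,0.007,0,0.006,0,0,0,0.14,0.014,0,0.006,0,0,0,0.14,0.022,0,0.006,0,0,0,0.14,0.03,0,0.006,0,0,0,0.14,0.039,0,0.006,0,0,0,0.14,0.048,0,0.006,0,0,0,0.14,0.057,0,0.006,0,0,0,0.14,0.066,0,0.006,0,0,0,0.14,0.074,0,0.006,0,0,0,0.14,0.08,0,0.006,0,0,0,0.14])

```text
clock: 11.95
eef_pos: [632.1, 18.1, 128.9]
tcp_rot: [-3.142, -0.0, 1.86]
contact_force: [0.8, -0.8, 0.5]
opening: 0.14
```

>>> drive_tool(targets=[0.005,0,0,0,0,0,0.14,0.012,0,0,0,0,0,0.14,0.02,0,0,0,0,0,0.14,0.028,0,0,0,0,0,0.14,0.036,0,0,0,0,0,0.14,0.042,0,0,0,0,0,0.14,0.043,0,0,0,0,0,0.14,0.033,0,0,0,0,0,0.14,0.018,0,-0.01,0,0,0,0.14,0.005,0,-0.02,0,0,0,0.14,0,0,-0.02,0,0,0,0.14])

```text
clock: 12.87
eef_pos: [634.6, 14.2, 151.6]
tcp_rot: [3.138, 0.002, 1.858]
contact_force: [1.4, 0.1, 0.7]
opening: 0.138
```

```bash
python3 - <<'E'
from h import *
f=grab_frame("scene"); c=f["color"][165:285,212:372]; cv2.imwrite("pics/s7.png",cv2.resize(c,None,fx=5,fy=5,interpolation=cv2.INTER_CUBIC))
go(0,22,127,0)
E
```

```text
at tray 39.9 -2.8 z 150.8 t 12.9167 | shift [ 0.0419 -0.0211  0.0238] wz 0.547 grip 0.14 F [ 1.7 -0.5 -0.7]
```

View pics/s7.png

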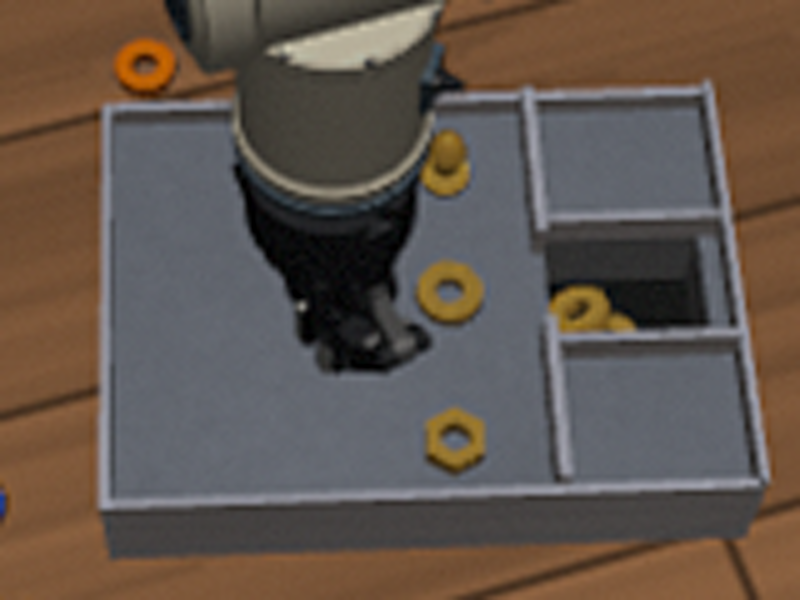

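The third ring is now at crop pixel (450,293), about tray (0,60). Two rings are in the slot, and the nut and finial are undisturbed.

>>> drive_tool(targets=[0.005,-0.006,0,0,0,0.1,0.14,0.014,-0.012,0,0,0,0.2,0.14,0.024,-0.016,0,0,0,0.3,0.14,0.034,-0.02,0,0,0,0.4,0.14,0.039,-0.0215,0,0,0,0.5,0.14,0.039,-0.0215,0.008,0,0,0.547,0.14,0.039,-0.0215,0.016,0,0,0.547,0.14,0.039,-0.0215,0.022,0,0,0.547,0.14,0.039,-0.0215,0.022,0,0,0.547,0.14])

```text
clock: 13.67
eef_pos: [600.0, 47.8, 125.4]
tcp_rot: [-3.139, 0.001, 1.314]
contact_force: [-0.6, -0.3, 0.4]
opening: 0.142
```

```bash
python3 - <<'E'
from h import *
go(0,109,127,0)
E
```

```text
at tray -2.1 20.9 z 125.4 t 13.6667 | shift [ 0.0881  0.0023 -0.0016] wz 0.003 grip 0.14 F [-0.6 -0.3  0.4]
```

>>> drive_tool(targets=[0.003,0.002,-0.001,0,0,0.003,0.14,0.009,0.002,-0.001,0,0,0.003,0.14,0.015,0.002,-0.001,0,0,0.003,0.14,0.022,0.002,-0.001,0,0,0.003,0.14,0.031,0.002,-0.001,0,0,0.003,0.14,0.042,0.002,-0.001,0,0,0.003,0.14,0.054,0.002,-0.001,0,0,0.003,0.14,0.066,0.002,-0.001,0,0,0.003,0.14,0.078,0.002,-0.001,0,0,0.003,0.14,0.087,0.002,-0.001,0,0,0.003,0.14,0.088,0.002,-0.001,0,0,0.003,0.14,0.088,0.002,-0.001,0,0,0.003,0.14])

```text
clock: 14.67
eef_pos: [625.1, 133.6, 128.0]
tcp_rot: [-3.142, 0.0, 1.311]
contact_force: [-1.4, -1.1, 1.9]
opening: 0.142
```

>>> drive_tool(targets=[0,0,-0.03,0,0,0,0.14,0,0,-0.06,0,0,0,0.14,-0.04,0,-0.08,0,0,0,0.14,-0.08,0,-0.08,0,0,0,0.14,-0.12,0,-0.08,0,0,0,0.14,-0.15,0,-0.08,0,0,0,0.14,-0.15,0,-0.08,0,0,0,0.14])

```text
clock: 15.25
eef_pos: [584.5, -17.0, 207.9]
tcp_rot: [-3.141, 0.002, 1.306]
contact_force: [-0.2, -0.0, -0.3]
opening: 0.135
```

```bash
python3 - <<'E'
from h import *
f=grab_frame("scene"); c=f["color"][170:260,282:372]; t=grab_frame("top")["color"][140:230,175:265]; cv2.imwrite("pics/s8.png",cv2.resize(np.hstack([c,t]),None,fx=4.4,fy=4.4,interpolation=cv2.INTER_CUBIC))
go(0,22,127,0)
E
```

```text
at tray 0.2 -41.9 z 207.9 t 15.35 | shift [ 0.0639 -0.0005  0.0809] wz -0.004 grip 0.14 F [-0.4  0.3 -0.5]
```

View pics/s8.png

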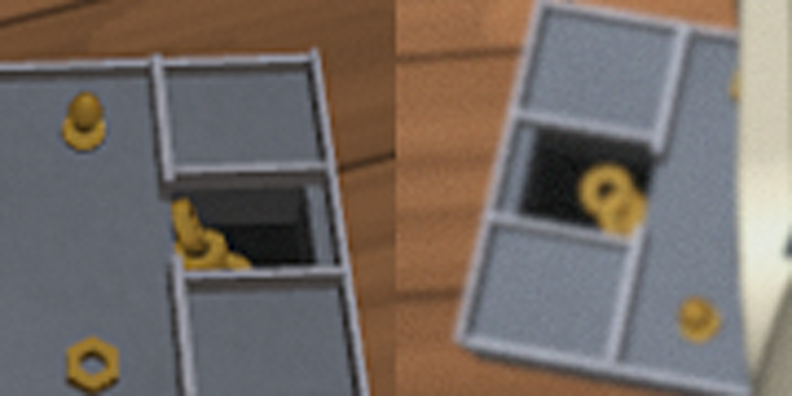

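The third ring is in the slot, but at scene crop (187,225) it looks as if it's standing on edge against the deck wall. I'll check how high its centre is.

```bash
python3 - <<'E'
from h import *
def W(L):
    c,n=np.cos(TH),np.sin(TH); L=np.array(L,float); return np.c_[TR[0]+c*L[:,0]-n*L[:,1],TR[1]+n*L[:,0]+c*L[:,1],L[:,2]]
from scipy.optimize import least_squares
F={n:grab_frame(n) for n in("scene","top")}
O={"scene":(282,170),"top":(175,140)}
for n in F:
    q=w2px(F[n],W([[-24,110,50],[24,110,50],[-24,110,6],[24,110,6]])); print(n,((q-O[n]+.4)*4.4).round()+([396,0] if n=="top" else [0,0]))
    c=F[n]["color"].astype(int); m=((c[...,2]-c[...,0])>50)
    y0,x0=(212,316) if n=="scene" else (174,212)
    print((y0,x0)); [print(''.join('#' if v else '.' for v in r)) for r in m[y0:y0+22,x0:x0+28]]
E
```

```text
scene [[171. 202.]
 [178. 275.]
 [164. 238.]
 [171. 310.]]
(212, 316)
............................
............................
............................
.......##...................
.....####...................
.....#####..................
.....#####..................
.....######.................
......#####.................
......######................
......#########.............
......###########...........
......###########...........
......###########...........
......######.#####..........
......###....######.........
........#############.......
........###############.....
........###############.....
............................
............................
............................
top [[641. 236.]
 [657. 163.]
 [650. 252.]
 [665. 183.]]
(174, 212)
............................
............................
............................
...........#................
........#######.............
......##########............
.....###########............
.....############...........
.....#####..#####...........
.....####..#######..........
.....##############.........
.....###############........
......##############........
......##############........
.......############.........
........###########.........
.........##########.........
.........#########..........
...........######...........
............................
............................
............................
```

The triangulated top edge of that ring comes out near deck height, so its centre is too close to the 46 mm limit. I'll sweep through the gate once more, further in, to tip it over into the pocket.

>>> drive_tool(targets=[0.03,0,0,0,0,0,0.14,0.064,0,0.02,0,0,0,0.14,0.064,0,0.05,0,0,0,0.14,0.064,0,0.07,0,0,0,0.14,0.064,0,0.08,0,0,0,0.14,0.07,0,0.082,0,0,0,0.14,0.085,0,0.082,0,0,0,0.14,0.1,0,0.082,0,0,0,0.14,0.115,0,0.082,0,0,0,0.14,0.12,0,0.082,0,0,0,0.14])

```text
clock: 16.28
eef_pos: [619.1, 106.8, 127.4]
tcp_rot: [3.139, -0.002, 1.311]
contact_force: [0.8, 0.7, 0.6]
opening: 0.137
```

```bash
python3 -c "
from h import *
go(0,137,127,0)"
```

```text
at tray 1.2 82.9 z 127.4 t 16.2833 | shift [ 0.0541 -0.0012  0.0004] wz 0.0 grip 0.14 F [0.8 0.7 0.6]
```

>>> drive_tool(targets=[0.004,-0.0012,0.002,0,0,0,0.14,0.009,-0.0012,0.002,0,0,0,0.14,0.014,-0.0012,0.002,0,0,0,0.14,0.019,-0.0012,0.002,0,0,0,0.14,0.024,-0.0012,0.002,0,0,0,0.14,0.029,-0.0012,0.002,0,0,0,0.14,0.034,-0.0012,0.002,0,0,0,0.14,0.039,-0.0012,0.002,0,0,0,0.14,0.044,-0.0012,0.002,0,0,0,0.14,0.049,-0.0012,0.002,0,0,0,0.14,0.054,-0.0012,0.002,0,0,0,0.14,0.054,-0.0012,0.002,0,0,0,0.14])

```text
clock: 17.28
eef_pos: [630.6, 157.2, 124.1]
tcp_rot: [3.141, -0.001, 1.31]
contact_force: [0.7, 0.1, 0.9]
opening: 0.142
```

>>> drive_tool(targets=[0,0,-0.03,0,0,0,0.14,0,0,-0.06,0,0,0,0.14,-0.04,0,-0.08,0,0,0,0.14,-0.08,0,-0.08,0,0,0,0.14,-0.12,0,-0.08,0,0,0,0.14,-0.16,0,-0.08,0,0,0,0.14,-0.18,0,-0.08,0,0,0,0.14,-0.18,0,-0.08,0,0,0,0.14])

```text
clock: 17.95
eef_pos: [582.0, -21.2, 203.5]
tcp_rot: [-3.14, 0.001, 1.307]
contact_force: [-0.3, -0.4, 0.2]
opening: 0.135
```

```bash
python3 - <<'E'
from h import *
F={n:grab_frame(n) for n in("scene","top")}
for n in F:
    c=F[n]["color"].astype(int); m=((c[...,2]-c[...,0])>50)
    y0,x0=(212,316) if n=="scene" else (170,200)
    print((y0,x0)); [print(''.join('#' if v else '.' for v in r)) for r in m[y0:y0+24,x0:x0+36]]
a=F["scene"]["color"][205:237,310:350]; b=F["top"]["color"][166:198,198:238]
im=cv2.convertScaleAbs(np.hstack([a,b]),alpha=1.5)
cv2.imwrite("pics/s9.png",cv2.resize(im,None,fx=10,fy=10,interpolation=cv2.INTER_CUBIC))
go(0,22,127,0)
E
```

```text
(212, 316)
....................................
....................................
....................................
..........######....................
.........########...................
........##########..................
........###########.................
.......#####..#####.................
.......#####..#####.................
.......#####..#####.................
.......############.................
.......############.................
......############..................
......############..................
......###########...................
......######.#####..................
........#...#########...............
........###############.............
........###############.............
........#...........................
....................................
....................................
....................................
....................................
(170, 200)
....................................
....................................
....................................
....................................
....................................
....................................
....................................
......................##............
....................#######.........
..................##########........
.................###########........
.................############.......
.................#####..######......
.................#####.########.....
.................###############....
.................###############....
..................##############....
..................##############....
..................#############.....
..................#############.....
...................############.....
...................##########.......
.....................########.......
..........................##........
at tray -1.1 -47.1 z 203.7 t 18.05 | shift [0.0691 0.0009 0.0767] wz -0.003 grip 0.14 F [ 0.1  0.2 -0.1]
```

View pics/s9.png

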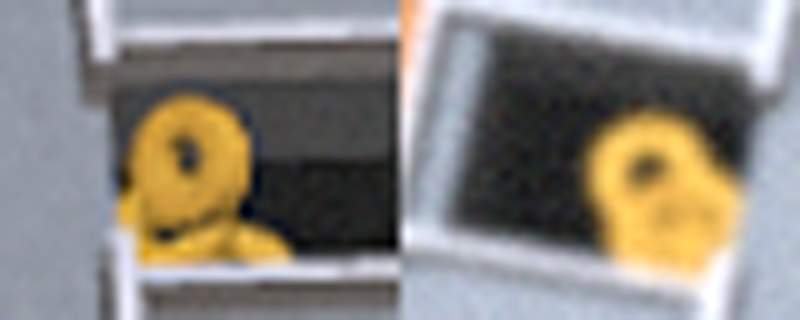

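```bash
python3 - <<'E'
from h import *
fs,ft=grab_frame("scene"),grab_frame("top"); c,n=np.cos(TH),np.sin(TH)
for z in range(10,71,10):
    w=px2w(fs,[[328.2,219.9]],z)[0]; d=w[:2]-TR; v=px2w(ft,[[222.2,182.5],[226.2,187]],z)[:,:2]-TR
    print(z,np.round([c*d[0]+n*d[1],-n*d[0]+c*d[1]],1),w2px(ft,w)[0].round(1),np.c_[c*v[:,0]+n*v[:,1],-n*v[:,0]+c*v[:,1]].round(1).tolist())
E
```

```text
10 [-32.3 134.9] [222.9 197.9] [[11.9, 146.6], [0.9, 132.4]]
20 [-26.8 133.3] [223.4 195.3] [[9.4, 144.6], [-1.6, 130.6]]
30 [-21.3 131.7] [223.9 192.7] [[6.8, 142.6], [-4.0, 128.7]]
40 [-15.8 130.2] [224.3 190. ] [[4.3, 140.6], [-6.5, 126.8]]
50 [-10.4 128.6] [224.8 187.3] [[1.7, 138.6], [-8.9, 125.0]]
60 [ -4.9 127. ] [225.3 184.5] [[-0.8, 136.6], [-11.3, 123.1]]
70 [  0.6 125.5] [225.8 181.7] [[-3.3, 134.6], [-13.8, 121.2]]
```

The top ring is lying over the other two, and I make its height about 45–50 mm, which is borderline. I'll probe and press it lightly from above with shut fingertips, then push it towards the empty far end.

```bash
python3 -c "
from h import *
go(-6,128,150,0)"
```

```text
at tray -1.0 -45.6 z 203.7 t 18.15 | shift [ 0.1736 -0.0052  0.0537] wz -0.001 grip 0.14 F [-0.2 -0.3  0.1]
```

>>> drive_tool(targets=[0.03,-0.002,0,0,0,0,0,0.06,-0.003,0,0,0,0,0,0.09,-0.004,0,0,0,0,0,0.12,-0.005,0,0,0,0,0,0.15,-0.005,0,0,0,0,0,0.173,-0.005,0,0,0,0,0,0.173,-0.005,0.02,0,0,0,0,0.173,-0.005,0.04,0,0,0,0,0.173,-0.005,0.054,0,0,0,0,0.173,-0.005,0.054,0,0,0,0])

```text
clock: 18.98
eef_pos: [621.6, 151.8, 146.5]
tcp_rot: [-3.137, 0.002, 1.311]
contact_force: [-1.4, 0.1, -0.5]
opening: -0.002
```

>>> drive_tool(targets=[0,0,0.004,0,0,0,0,0,0,0.008,0,0,0,0,0,0,0.012,0,0,0,0,0,0,0.016,0,0,0,0,0,0,0.016,0,0,0,0])

```text
clock: 19.4
eef_pos: [623.4, 150.6, 133.6]
tcp_rot: [-3.141, 0.0, 1.309]
contact_force: [-0.2, -0.2, -0.3]
opening: 0.003
```

```bash
python3 -c "
from h import *
go(-6,128,125,0)"
```

```text
at tray -5.8 126.3 z 133.6 t 19.4 | shift [ 0.0017 -0.0002  0.0086] wz -0.001 grip 0.0 F [-0.2 -0.2 -0.3]
```

Tips are at z ≈ 60 with no contact. I'll step down slowly.

>>> drive_tool(targets=[0,0,0.003,0,0,0,0,0,0,0.006,0,0,0,0,0,0,0.008,0,0,0,0,0,0,0.008,0,0,0,0])

```text
clock: 19.73
eef_pos: [623.3, 150.7, 125.4]
tcp_rot: [-3.141, 0.0, 1.31]
contact_force: [0.2, -0.1, 0.4]
opening: 0.006
```

>>> drive_tool(targets=[0,0,0.002,0,0,0,0,0,0,0.004,0,0,0,0,0,0,0.004,0,0,0,0])

```text
clock: 19.98
eef_pos: [623.3, 150.8, 121.5]
tcp_rot: [-3.141, 0.0, 1.31]
contact_force: [-0.5, 0.2, -0.8]
opening: 0.001
```

>>> drive_tool(targets=[0,0,0.002,0,0,0,0,0,0,0.004,0,0,0,0,0,0,0.004,0,0,0,0])

```text
clock: 20.23
eef_pos: [623.4, 150.8, 117.5]
tcp_rot: [-3.141, 0.0, 1.31]
contact_force: [-0.4, 0.7, -0.1]
opening: 0.0
```

>>> drive_tool(targets=[0,0,0.002,0,0,0,0,0,0,0.004,0,0,0,0,0,0,0.004,0,0,0,0])

```text
clock: 20.48
eef_pos: [623.3, 150.8, 113.4]
tcp_rot: [-3.141, 0.0, 1.31]
contact_force: [0.9, -0.8, -0.0]
opening: 0.002
```

>>> drive_tool(targets=[0,0,0.002,0,0,0,0,0,0,0.004,0,0,0,0,0,0,0.004,0,0,0,0])

```text
clock: 20.73
eef_pos: [624.2, 150.9, 110.1]
tcp_rot: [3.14, -0.001, 1.31]
contact_force: [0.5, -0.6, 3.6]
opening: -0.003
```

>>> drive_tool(targets=[0,0,0.002,0,0,0,0,0,0,0.003,0,0,0,0,0,0,0.003,0,0,0,0])

```text
clock: 20.98
eef_pos: [625.5, 151.1, 108.9]
tcp_rot: [3.137, -0.002, 1.31]
contact_force: [0.3, -2.4, 14.0]
opening: -0.004
```

Firm contact came at a tip height of about 37 mm, well below the limit. I'll retract straight up and check.

>>> drive_tool(targets=[0,0,-0.005,0,0,0,0,0,0,-0.02,0,0,0,0,0,0,-0.05,0,0,0,0,0,0,-0.08,0,0,0,0,-0.03,0,-0.1,0,0,0,0,-0.07,0,-0.1,0,0,0,0,-0.11,0,-0.1,0,0,0,0,-0.15,0,-0.1,0,0,0,0,-0.18,0,-0.1,0,0,0,0,-0.18,0,-0.1,0,0,0,0])

```text
clock: 21.82
eef_pos: [575.1, -27.4, 206.7]
tcp_rot: [-3.14, 0.002, 1.307]
contact_force: [0.2, 0.6, 0.9]
opening: 0.003
```

```bash
python3 - <<'E'
from h import *
F={n:grab_frame(n) for n in("scene","top")}
for n in F:
    c=F[n]["color"].astype(int); m=((c[...,2]-c[...,0])>50)
    y0,x0=(212,316) if n=="scene" else (172,200)
    print((y0,x0)); [print(''.join('#' if v else '.' for v in r)) for r in m[y0:y0+24,x0:x0+36]]
g=F["scene"]["color"].max(2)
print(g[212:232,320:338])
go(0,0,200)
E
```

```text
(212, 316)
....................................
....................................
....................................
....................................
....................................
..............#.....................
..........#######...................
........###########.................
.......############.................
.......#######.####.................
......#############.................
......#############.................
......#############.................
......#############.................
......############..................
......###.########..................
........#############...............
........###############.............
........###############.............
........#...........................
....................................
....................................
....................................
....................................
(172, 200)
....................................
....................................
....................................
....................................
....................................
.....
[... 1604 characters left out ...]
 84  98 147 152 150 150 147 148 152 147 145 138 128 108  45  23  20]
 [118 107 119 106 136 146 147 148 148 147 141 139 127 119  85  19  25  26]
 [117 118 136  88  87 121 124 127 127 125 111 113 121  95  23  20  19  19]
 [115 118 140 119  71  55  70  80  90 100 101 112 114  93  80  54  22  19]
 [118 139 150 143 114  78  85  92 103 118 121 124 123 126 152 121  95  73]
 [108 137 158 144 141 126 128 131 139 151 143 132 111 126 155 155 156 143]
 [ 88 120 157 143 146 152 149 147 139 136 126 115 104 109 137 147 149 155]
 [ 80 122 163 146 144 145 142 142 136 130 133 131 116 106 116 143 151 153]]
at tray -6.1 -54.5 z 206.9 t 21.9167 | shift [0.0545 0.0059 0.0069] wz -0.003 grip 0.0 F [ 0.5  0.9 -0.2]
```

```bash
python3 -c "
from h import *
print(sign_off())"
```

```text
the job is handed in; nothing more can be done
None
```

I swept the three rings through the gate one at a time, and all three are in the slot. I handed the job in at about 22 s; sign-off gave no verdict.

- **Sweeps:** I pushed the rings with nearly closed fingers. The middle one went straight through. The two outer ones went diagonally to the gate and then straight through. Pictures showed one ring in the slot before I started the second, and two before I started the third.
- **Third ring:** it first came to rest on edge against the slot's wall, with its top about level with the deck. I swept through the gate once more, which tipped it over. I then pressed it lightly from above, and firm contact (about 14 N) came with the fingertips about 37 mm above the bench. That suggests its centre is below the 46 mm limit.
- **Conflicting check:** before the press, comparing the two camera views put the top ring's upper face at about 50 mm, higher than the contact showed. The last images, compared as brass outlines and not viewed as pictures, showed the ring sitting lower after the press. I did not re-measure its height after that.
- **Other items:** in the last wide view, taken just after the third ring went in, the nut and finial were in their places. I did not check them again after the extra sweep and press. The arm was about 200 mm above the bench and clear of everything at hand-in.

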